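Push the parts tray down the guide lane to the end stop

ROBOT

A 6-joint arm with a two-finger parallel gripper is mounted at the origin on a cart in front of the work surface, level with it; the furniture and walls round the work are solid. World frame = base frame: x ahead of the robot, y to its left, z up, the work surface at z = 0. Lengths are in m, angles in rad, forces in N, time in s.
With the tool pointing down it reaches from about 0.35 to 1 m from the base axis. Payload 7.1 kg.
Tool frame: the origin (TCP) lies between the finger pads; the fingertips stand 17 mm ahead of it and the grasp point (between the pads) lies 2 mm behind it; z points along the fingers, y is the line along which they close (so a half turn about z gives the same grasp; the last joint's range is limited). The gripper opens to 85 mm and grips with 20 to 120 N. Pads are 22 mm wide; open, the fingers measure 114 mm over their backs; the gripper's body (76 mm by 85 mm) begins 54 mm behind the grasp point. The pads swing forward as they close: fully open they stand 13 mm farther back than shut.
Start: joints at [-1.192, 0.423, 1.63, -0, 1.089, -0.019], TCP at [0.242, -0.576, 0.248] pointing down, gripper open.
Joint ranges: [-3, 3], [-0.9, 2.11], [0.09, 2.58], [-1.31, 4.45], [0.11, 2.69], [-2.54, 2.54]. Speed limits (rad/s): [2.39, 2.39, 3.01, 3.14, 3.14, 3.14].

INTERFACE

Orientations are given as a unit quaternion [x, y, z, w].
In Python, from rig import get_state, optics, order gives the robot as it stands.
- The arm moves only by the tool servo_tool, never from a script. Its argument "plan" is a list of rows, each an object of numbers: "hand": the opening, from -1 (shut) to 1 (fully open); "dx", "dy", "dz": the shift along the tool's x, y, z in units of 40 mm (1.0 is 40 mm); "rx", "ry", "rz": the turn, a rotation vector about the tool's x, y, z in units of 6 degrees (1.0 is 6 degrees). In form: [{"hand": .., "dx": .., "dy": .., "dz": .., "rx": .., "ry": .., "rz": ..}, ...]. A call has 1 to 10 rows; each row is the pose to reach, as a shift and turn from the pose commanded when the call began, along the tool's axes at that moment; what a row does not reach only later rows make up. A row lasts 1/12 s, in which the tool goes at most 41.7 mm and 7.16 degrees, less where a joint would pass 70% of its speed; a pose out of reach is approached as far as the arm can. A call with a gripper value outside its range is refused whole. The fingers move at their own pace and stop on an object; "squeeze" is the grip in N (left out, the last holds). Time passes only in rows, so rows that repeat a pose let the fingers close. It gives the time, the measured TCP pose, the force, the opening and the grip force at its end, in the units of the state.
- get_state(): the state, without advancing time (a new reading comes with each control period).
- optics.read_camera(name): name is "scene" or "top" or "wrist"; returns the picture (420x560x3 uint8, red, green, blue); there is no depth.
- optics.camera_model(name): a dict with "intrinsics" (3x3 intrinsics, pixels), "position" and "orientation" of the camera in the world. Camera axes: x right, y up, looking along -z (the intrinsics and any distortion apply to the point x, -y, -z); pixel columns grow to the right and rows downward; lengths in m; the calibration is good to about 2 mm. A picture is of the moment at which its call begins: read the wrist's pose just before it. camera_model takes no time and is no camera call; for the wrist camera it gives the pose at the moment of the call.
- order.close_job(): hands the job in; it is judged then, once.
The state is a dict: "clock": time; "joint_pos": joint angles; "dq": joint speeds; "joint_efforts": joint torques, N m; "ee_pos": TCP position; "eef_rot": TCP orientation; "wrist_force": force on the tool from outside, world axes, zero at the start; "ft_torque": the same for the moment, N m; "gripper_width": finger opening in m; "grip_force": force on a finger pad.
Only numpy, scipy, OpenCV 4.12 (cv2) and the standard library are available. Lean on these libraries where they do the work, as an engineer would, in place of code of your own. Each camera call takes 0.05 s, during which the arm holds its last target. There are 200 camera calls.

TASK

Push the shallow tray, with the dark setting master standing in it, from the open end of the plate down the lane between the two low guide rails until it sits squarely against the buffers of the end stop; line it up first where needed, because neither the tray nor the robot may touch either rail. Push gently, on the outside of the tray only: do not pinch, lift or tip it, do not reach into it or touch the setting master, and leave the things around the lane where they are. Finish with the robot clear of everything.

Things in the scene. Friction and masses are not known exactly. Their poses are not given: they have to be found in the camera images.
- lane: Aluminium plate fixed on the bench, 350 x 140 x 6 mm. Origin: centre of its underside, z = 0 on the bench. Its x axis runs down the lane (direction of pushing), z up, y to the left. From x = -175 to -5 mm the plate is open; from x = -5 mm to the end stop (x = 155 mm) rails leave a lane 104 mm wide, centred on y = 0. Position and yaw vary.
- rail_left: Steel guide rail on the plate, 165 long x 12 wide x 10 mm high (top 16 mm above the bench), fixed. Origin: centre of its underside, at x = 77.5, y = +58, z = 6 mm in the lane's frame; inner face at y = +52 mm.
- rail_right: The same rail on the other side: origin at x = 77.5, y = -58, z = 6 mm in the lane's frame; inner face at y = -52 mm.
- end_stop: Steel cross bar, 128 mm wide and 24 mm high, that closes the lane, with two black round buffers facing the tray, fixed. Origin: at x = 155, y = 0, z = 6 mm in the lane's frame, on the plane of the buffers' faces; buffers at y = -28 and +28 mm, their centres 12.5 mm above the plate.
- tray: Shallow red open tray, 88 mm (its x) by 130 mm (its y) by 28 mm high, walls and floor 2 mm, 75 g, loose. Origin: centre of its underside. Starts on the open end of the plate, its y axis roughly along the lane (either sense), centre 90 to 110 mm before the rail ends, up to 16 mm off the centre line and 7 degrees askew. Against the buffers its centre is at x = 90 mm in the lane's frame.
- setting_master: Dark blued steel setting master: a stepped ring, 56 mm across, 53 mm high, 0.35 to 0.65 kg, loose, standing upright in the tray up to 20 mm from the tray's centre along its length and 6 mm across. Origin: centre of its underside.
- weight: Bystander: brass test weight with a knob, 28 mm across, 45 mm high, loose, beside the lane on its left. Origin: centre of its underside.
- plug_gauge: Bystander: plug gauge with black handle, 112 x 27 x 24 mm, lying along the right side of the plate, loose. Origin: centre of its underside.
- v_block: Bystander: ground steel V-block, 40 x 44 x 34 mm, loose, left of the lane mouth. Origin: centre of its underside.
- slip_gauge: Bystander: small flat steel gauge block, 20 x 35 x 10 mm, loose, left of the lane near the end stop. Origin: centre of its underside.
- setting_block: Bystander: upright two-part steel setting block, 12 x 36 x 78 mm, loose, beyond the end stop. Origin: centre of its underside.
- spacer: Bystander: grey ring spacer, 32 mm across, 13 mm high, loose, beyond the end stop. Origin: centre of its underside.

How it is judged:
On the way, in this order (a step that is already met when the one before it is completed fails the run):
1. the tray is in the lane mouth, its front edge at least 25 mm past the rail ends and in line with the lane (x of tray in the frame of lane between -0.045 and 0.07 m and y of tray in the frame of lane between -0.012 and 0.012 m and angle between the y axis of tray and the x axis of lane, either way round below 0.12 rad), for 0.1 s.
2. the tray is against the end stop (x of tray in the frame of lane between 0.087 and 0.093 m and y of tray in the frame of lane between -0.01 and 0.01 m and angle between the y axis of tray and the x axis of lane, either way round below 0.04 rad and angle between tray's own z axis and vertical below 0.03 rad and height (world z) of tray below 0.009 m), for 0.2 s.
At the end, for the whole second after the job is handed in: The tray lies flat on the plate at the end of the lane, within 3 mm of the end stop's buffers and within 0.04 rad of square, at rest, between the rails, with the setting master still standing upright in it (all of step 2 and linear speed of each of tray, setting_master below 0.01 m/s and angle between setting_master's own z axis and vertical below 0.05 rad and x of setting_master in the frame of tray between -0.03 and 0.03 m and y of setting_master in the frame of tray between -0.05 and 0.05 m); the robot touches nothing.
It fails at once if the tray or the robot touches a guide rail (contact force between any of tray, the fingers, the arm and rail_left above 0.3 N or contact force between any of tray, the fingers, the arm and rail_right above 0.3 N).
It fails at once if the tray is lifted or tipped (raised 6 mm, or tilted 0.1 rad), or pinched or reached into (grasp point down inside its outline) (height (world z) of tray above 0.012 m or angle between tray's own z axis and vertical above 0.1 rad or (x of the grasp point in the frame of tray between -0.046 and 0.046 m and y of the grasp point in the frame of tray between -0.067 and 0.067 m and z of the grasp point in the frame of tray below 0.045 m)).
It fails at once if the robot touches the setting master, or it tips (0.3 rad) (contact force between any of the fingers, the arm and setting_master above 0.5 N or angle between setting_master's own z axis and vertical above 0.3 rad).
It fails at once if the tray is rammed into the end stop (over 25 N) (contact force between tray and end_stop above 25 N).
It fails at once if a bystander is moved by more than 10 mm or knocked over (distance of any of weight, plug_gauge, v_block, slip_gauge, setting_block, spacer from where it was at the start of the episode above 0.01 m or angle between any of weight, v_block, slip_gauge, setting_block, spacer's own z axis and vertical above 0.3 rad).
It also fails if it takes over 58 s, if anything falls off the work surface, if the arm or the gripper's body presses on something with over 40 N, if the wrist force passes 120 N, or if a joint passes its speed limit or range.

## Working session

There is one attempt and no reset: what is moved stays moved. The work goes in short steps, Python scripts to look and compute and a tool call to move; the robot and the scene stay as the last step left them, time stands still between calls to the robot, and variables do not carry over. Pictures are saved under pics/ and viewed, at most 10 in all, crops included, and the job is handed in when it is done.

Besides the shell and the picture viewer there is one more tool, called by a JSON object that holds its "op" and its "data", one argument or row to a line. servo_tool: Moves the arm, as the interface text tells. Its arguments: {"type":"object","properties":{"plan":{"type":"array"},"squeeze":{"type":"number"}},"required":["plan"]}

```bash
ls; mkdir -p pics; python3 - <<'E'
from rig import get_state, optics, order
import cv2
s=get_state();print(s)
for n in("top","scene"):
    m=optics.camera_model(n);print(n,m)
    cv2.imwrite(f"pics/{n}0.png",optics.read_camera(n)[:,:,::-1])
E
```

```text
pics
{'clock': 0.0, 'joint_pos': array([-1.19199445e+00,  4.23846496e-01,  1.63072157e+00, -3.61181202e-05,
        1.08863202e+00, -1.89845233e-02]), 'dq': array([-0.0009846 , -0.00048396,  0.00203336, -0.00159557, -0.000376  ,
        0.00088442]), 'joint_efforts': array([-3.90384172e-03, -5.57395327e+01, -2.81747228e+01, -2.19446506e-04,
        7.34333211e-03,  2.46849999e-05]), 'ee_pos': array([ 0.24193312, -0.575681  ,  0.24752976]), 'eef_rot': array([ 9.80283890e-01,  1.97592631e-01, -1.59551619e-04, -7.87879761e-04]), 'wrist_force': array([-0.03786819,  0.23037314, -0.83164315]), 'ft_torque': array([ 0.03916571, -0.00445431, -0.07439717]), 'grip_force': 0.0, 'gripper_width': 0.08519922397712307}
top {'intrinsics': array([[546.82242318,   0.        , 281.49776848],
       [  0.        , 546.82242318, 205.42207425],
       [  0.        ,   0.        ,   1.        ]]), 'position': array([0.41354484, 0.00762841, 0.93730542]), 'orientation': array([ 0.05903089, -0.05151357, -0.69581109,  0.71393881])}
scene {'intrinsics': array([[433.97898233,   0.        , 282.11849475],
       [  0.        , 433.97898233, 216.7619818 ],
       [  0.        ,   0.        ,   1.        ]]), 'position': array([ 0.13293674, -0.55910837,  0.46212231]), 'orientation': array([ 0.48213746, -0.14593692, -0.27365675,  0.81936431])}
```

View pics/top0.png

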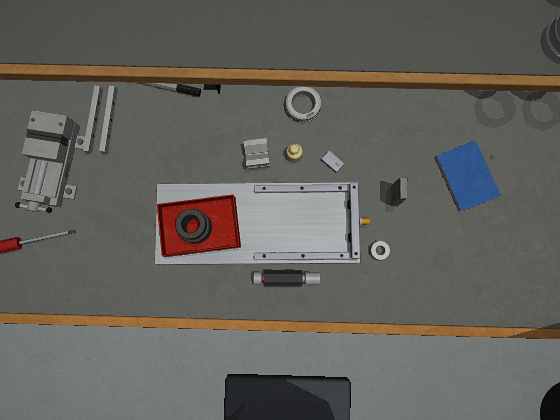

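View pics/scene0.png

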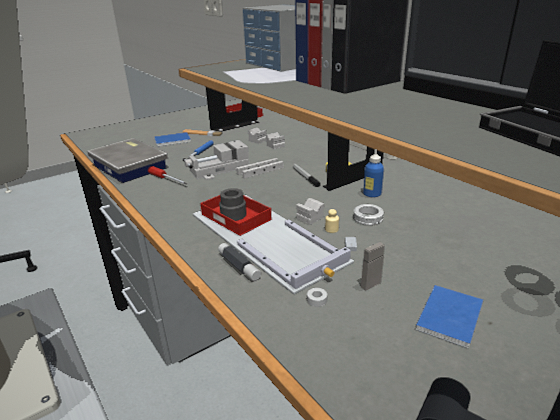

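The top view shows the plate spanning (156,183) to (360,264), the tray centred near (199,225) and slightly askew, and the ring near (193,226). The rails run at cols 254–350, with the stop at col 354. The V-block is at (257,153) and the plug gauge at (286,278).

```bash
cat > h.py <<'E'
import numpy as np, cv2
from scipy.spatial.transform import Rotation as R
from rig import get_state, optics, order
def ray(m,uv,z):
    uv=np.atleast_2d(np.asarray(uv,float)); K=m["intrinsics"]
    d=np.c_[(uv[:,0]-K[0,2])/K[0,0],-(uv[:,1]-K[1,2])/K[1,1],-np.ones(len(uv))]
    d=R.from_quat(m["orientation"]).apply(d); p=np.array(m["position"])
    return (p+d*((z-p[2])/d[:,2])[:,None])
def redcnt(im):
    h=cv2.cvtColor(im,cv2.COLOR_RGB2HSV)
    m=(((h[...,0]<8)|(h[...,0]>172))&(h[...,1]>120)&(h[...,2]>50)).astype(np.uint8)
    c,_=cv2.findContours(m,cv2.RETR_EXTERNAL,cv2.CHAIN_APPROX_NONE)
    return c
E
python3 - <<'E'
from h import *
im=optics.read_camera("top"); m=optics.camera_model("top")
cv2.imwrite("pics/crop.png",cv2.resize(im[120:300,140:400,::-1],None,fx=3,fy=3,interpolation=cv2.INTER_CUBIC))
for c in redcnt(im):
    if cv2.contourArea(c)>1500:
        r=cv2.minAreaRect(c);b=cv2.boxPoints(r);print(r);print(b);print(ray(m,b,.034)[:,:2])
g=cv2.cvtColor(im,cv2.COLOR_RGB2GRAY); hs=cv2.cvtColor(im,cv2.COLOR_RGB2HSV)
for u in(245,249): print(u,g[175:190,u],g[256:272,u])
print(g[250,148:164],g[210,350:368])
print(ray(m,[[156,183],[156,264],[360,183],[360,264]],.006))
E
```

```text
((197.91542053222656, 225.32310485839844), (53.210899353027344, 79.63029479980469), 82.87498474121094)
[[155.10773 203.86157]
 [234.12311 193.98465]
 [240.72311 246.78464]
 [161.70773 256.66156]]
[[0.55328453 0.23106693]
 [0.57338731 0.09919848]
 [0.48502548 0.08473872]
 [0.46536657 0.21463114]]
245 [ 95  95  97  99  99  97  96  99 167 164 161 165 167 161 167] [161 169 168 163 164 169 169 133  88  91  93  93  94  95  96  94]
249 [ 93  95 100  99 100  98  98 101 168 162 161 167 166 163 167] [166 170 169 166 166 171 171 129  90  93  93  94  95  95  96  94]
[ 97  97  95  94  96  95  91 160 160 159 158 161 167  63  26  20] [ 39 138 156 158 162 161 161 171 142  94  96  98  97  99  98 100  98  97]
[[ 0.59435385  0.2387352   0.006     ]
 [ 0.45429911  0.23000624  0.006     ]
 [ 0.60309427 -0.11548596  0.006     ]
 [ 0.4632852  -0.11604909  0.006     ]]
```

View pics/crop.png

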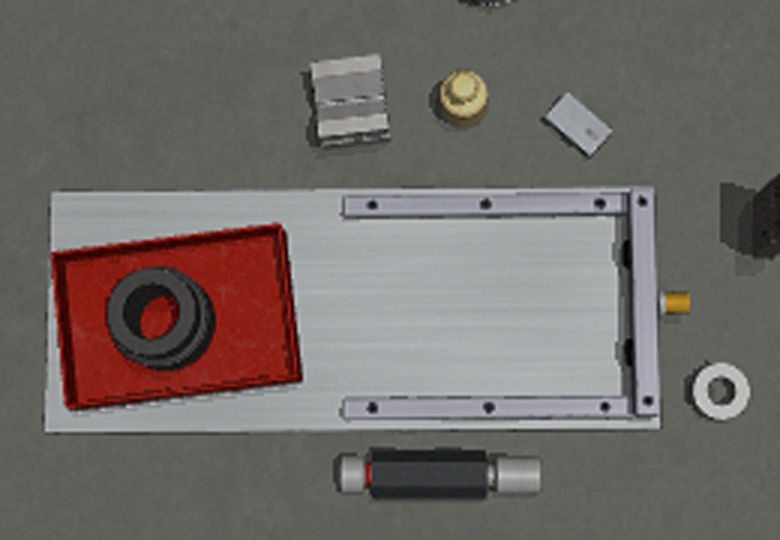

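```bash
cat >> h.py <<'E'
def fitl(pts,z,m):
    p=ray(m,pts,z)[:,:2]; v=cv2.fitLine(p.astype(np.float32),cv2.DIST_HUBER,0,1e-4,1e-4).ravel(); return v[2:],v[:2]
def edge(im,u,a,b,axis,lev):
    # first crossing of grey level lev from a to b along rows (axis 0, column u) or columns (axis 1, row u)
    s=1 if b>a else -1
    q=np.arange(a,b,s); v=(im[q,u] if axis==0 else im[u,q]).astype(float)-lev
    i=np.nonzero(v[:-1]*v[1:]<0)[0]
    if not len(i): return None
    i=i[0]; t=q[i]+s*v[i]/(v[i]-v[i+1]); return (u,t) if axis==0 else (t,u)
def lane():
    im=optics.read_camera("top"); m=optics.camera_model("top"); g=cv2.cvtColor(im,cv2.COLOR_RGB2GRAY)
    E=lambda us,a,b,ax,l:[e for e in(edge(g,u,a,b,ax,l) for u in us) if e]
    L=fitl(E(range(160,252,2),175,190,0,130),.006,m); Rr=fitl(E(range(165,252,2),272,258,0,130),.006,m)
    far=fitl(E(list(range(190,214,2))+list(range(228,255,2)),368,355,1,125),.006,m)
    near=fitl(E(list(range(187,200))+list(range(256,262)),148,160,1,130),.006,m)
    return im,m,L,Rr,far,near
def tray_top(im,m,front_facing=True):
    c=max(redcnt(im),key=cv2.contourArea); b=cv2.boxPoints(cv2.minAreaRect(c)); p=c[:,0].astype(float)
    ctr=b.mean(0); out=[]
    for i in range(4):
        a,d=b[i],b[(i+1)%4]; t=(d-a)/np.linalg.norm(d-a); n=np.array([t[1],-t[0]])
        if n@(ctr-a)>0:n=-n
        s=(p-a)@t; k=(abs((p-a)@n)<2.5)&(s>8)&(s<np.linalg.norm(d-a)-8)
        q=p[k]+.5*n
        w0=ray(m,(a+d)/2,.034)[0]; nw=ray(m,(a+d)/2+n,.034)[0]-w0
        facing=nw[:2]@(np.array(m["position"])[:2]-w0[:2])>0
        z=.006 if facing else .034
        out.append((np.round(n,2),z,fitl(q,z,m)))
    return out
def tray_lane(out,O,yaw):
    ex=np.array([np.cos(yaw),np.sin(yaw)]);ey=np.array([-ex[1],ex[0]])
    sides={}
    for n,z,(p,d) in out:
        x=(p-O)@ex;y=(p-O)@ey; a=np.arctan2(d@ey,d@ex); a=(a+np.pi/4)%(np.pi/2)-np.pi/4
        k='front' if n[0]>.7 else 'back' if n[0]<-.7 else 'left' if n[1]<0 else 'right'
        sides[k]=(x*1e3,y*1e3,np.degrees(a),z)
    return sides
E
python3 - <<'E'
from h import *
im,m,L,Rr,far,near=lane()
for n,(p,d) in zip("L R far near".split(),(L,Rr,far,near)): print(n,p,d,np.degrees(np.arctan2(d[1],d[0]))%180)
def X(a,b):
    t=np.linalg.solve(np.c_[a[1],-b[1]],b[0]-a[0]); return a[0]+t[0]*a[1]
c=[X(L,near),X(L,far),X(Rr,far),X(Rr,near)]; print(np.array(c)); print([np.linalg.norm(c[i]-c[i-1]) for i in range(4)])
for s in tray_top(im,m): print(s)
E
```

```text
L [0.5955288 0.1655986] [ 0.03472782 -0.9993968 ] 91.990166
R [0.45765617 0.15049735] [ 0.03099692 -0.99951947] 91.77628
far [ 0.5488868  -0.11236905] [0.9993988  0.03466891] 1.9867803
near [0.55306244 0.23584254] [0.99946046 0.03284505] 1.882221
[[ 0.59304225  0.23715639]
 [ 0.60512006 -0.11041835]
 [ 0.4658974  -0.11524794]
 [ 0.4551093   0.23262353]]
[np.float32(0.13800742), np.float32(0.34778452), np.float32(0.1393064), np.float32(0.34803873)]
(array([-0.12, -0.99], dtype=float32), 0.034, (array([0.56438935, 0.1581268 ], dtype=float32), array([ 0.15248749, -0.9883054 ], dtype=float32)))
(array([ 0.99, -0.12], dtype=float32), 0.006, (array([0.535332  , 0.09641618], dtype=float32), array([0.9875115 , 0.15754683], dtype=float32)))
(array([0.12, 0.99], dtype=float32), 0.006, (array([0.47819048, 0.15347688], dtype=float32), array([ 0.15063281, -0.98858976], dtype=float32)))
(array([-0.99,  0.12], dtype=float32), 0.034, (array([0.5093993, 0.2219794], dtype=float32), array([0.9883617 , 0.15212204], dtype=float32)))
```

```bash
cat >> h.py <<'E'
O=np.array([.5298,.0610]); YAW=np.radians(-88.09)
ex=np.array([np.cos(YAW),np.sin(YAW)]);ey=np.array([-ex[1],ex[0]])
def tolane(p): p=np.asarray(p)[...,:2]-O; return np.stack([p@ex,p@ey],-1)*1e3
def toworld(x,y): return O+(x*ex+y*ey)/1e3
def centre(sides):
    S={}
    for n,z,(p,d) in sides:
        k='front' if n[0]>.7 else 'back' if n[0]<-.7 else 'left' if n[1]<0 else 'right'
        S[k]=(p,d)
    X=lambda a,b:a[0]+np.linalg.solve(np.c_[a[1],-b[1]],b[0]-a[0])[0]*a[1]
    c=np.array([X(S[a],S[b]) for a,b in(('left','back'),('left','front'),('right','front'),('right','back'))])
    d=S['left'][1]+S['right'][1]; d=d*np.sign(d@ex)
    return tolane(c.mean(0)),np.degrees(np.arctan2(d@ey,d@ex)),tolane(c)
E
python3 - <<'E'
from h import *
im=optics.read_camera("top");m=optics.camera_model("top")
a,b,c=centre(tray_top(im,m));print(a,b);print(c)
print([np.linalg.norm(c[i]-c[i-1]) for i in range(4)])
for n,uv,z in(("ring",[193,226],.06),("vblock",[[246,142],[268,139],[268,166],[246,166]],.02),("plug",[[252,271],[320,272],[320,286],[252,286]],.012),("weight",[294,153],.03)): print(n,tolane(ray(m,uv,z)).round())
s=get_state(); T=R.from_quat(s["eef_rot"]).as_matrix();print(T,tolane(s["ee_pos"]))
E
```

```text
[-98.17241598  -5.69929429] 6.799584837717985
[[-166.95163784   29.26048119]
 [ -39.96081938   44.54060503]
 [ -29.25102294  -40.78061149]
 [-156.52618675  -55.81774123]]
[np.float64(85.71460761906503), np.float64(127.90680262547808), np.float64(85.99075374179681), np.float64(128.16037841214555)]
ring [[-100.  -12.]]
vblock [[-18. 139.]
 [ 20. 144.]
 [ 20.  96.]
 [-18.  96.]]
plug [[  -8.  -83.]
 [ 106.  -86.]
 [ 106. -109.]
 [  -8. -108.]]
weight [[ 65. 116.]]
[[ 9.21923819e-01  3.87371167e-01 -2.24605302e-04]
 [ 3.87371230e-01 -9.21923598e-01  6.39761716e-04]
 [ 4.07563138e-05 -6.76817197e-04 -9.99999770e-01]] [ 627.02647777 -308.80623221]
```

{"op": "servo_tool", "data": {
  "plan": [
    {"hand":1,"dx":0.58,"dy":-0.75,"rz":0.35},
    {"hand":1,"dx":1.16,"dy":-1.5,"rz":0.7},
    {"hand":1,"dx":1.74,"dy":-2.25,"rz":1.05},
    {"hand":1,"dx":2.32,"dy":-3.0,"rz":1.4},
    {"hand":1,"dx":2.9,"dy":-3.75,"rz":1.75},
    {"hand":1,"dx":3.48,"dy":-4.5,"rz":2.1},
    {"hand":1,"dx":4.06,"dy":-5.25,"rz":2.45},
    {"hand":1,"dx":4.64,"dy":-6.0,"rz":2.8},
    {"hand":1,"dx":5.22,"dy":-6.75,"rz":3.15},
    {"hand":1,"dx":5.8,"dy":-7.5,"rz":3.48}
  ]
}}

```text
validation failed for argument at $.pl...
```

```bash
cat >> h.py <<'E'
def st():
    s=get_state(); T=R.from_quat(s["eef_rot"]).as_matrix()
    print("t",s["clock"],"lane",tolane(s["ee_pos"]).round(1),"z",s["ee_pos"][2].round(4),"yaw err(tool y vs lane x)",np.degrees(np.arctan2(T[:2,1]@ey,T[:2,1]@ex)).round(2),"zax",T[:,2].round(3),"F",s["wrist_force"].round(2),"w",s["gripper_width"].round(4))
E
python3 -c "from h import *;st()"
```

```text
Traceback (most recent call last):
  File "h.py", line 66, in st
    print("t",s["clock"],"lane",tolane(s["ee_pos"]).round(1),"z",s["ee_pos"][2].round(4),"yaw err(tool y vs lane x)",np.degrees(np.arctan2(T[:2,1]@ey,T[:2,1]@ex)).round(2),"zax",T[:,2].round(3),"F",s["wrist_force"].round(2),"w",s["gripper_width"].round(4))
                                                                                                                                                                                                                                    ^^^^^^^^^^^^^^^^^^^^^^^^
AttributeError: 'float' object has no attribute 'round'
```

{"op": "servo_tool", "data": {
  "plan": [
    {"hand":1,"dx":0.58,"dy":-0.75,"dz":0,"rx":0,"ry":0,"rz":0.35},
    {"hand":1,"dx":1.16,"dy":-1.5,"dz":0,"rx":0,"ry":0,"rz":0.7},
    {"hand":1,"dx":1.74,"dy":-2.25,"dz":0,"rx":0,"ry":0,"rz":1.05},
    {"hand":1,"dx":2.32,"dy":-3.0,"dz":0,"rx":0,"ry":0,"rz":1.4},
    {"hand":1,"dx":2.9,"dy":-3.75,"dz":0,"rx":0,"ry":0,"rz":1.75},
    {"hand":1,"dx":3.48,"dy":-4.5,"dz":0,"rx":0,"ry":0,"rz":2.1},
    {"hand":1,"dx":4.06,"dy":-5.25,"dz":0,"rx":0,"ry":0,"rz":2.45},
    {"hand":1,"dx":4.64,"dy":-6.0,"dz":0,"rx":0,"ry":0,"rz":2.8},
    {"hand":1,"dx":5.22,"dy":-6.75,"dz":0,"rx":0,"ry":0,"rz":3.15},
    {"hand":1,"dx":5.8,"dy":-7.5,"dz":0,"rx":0,"ry":0,"rz":3.48}
  ]
}}

```text
clock: 1.08
ee_pos: [0.3398, -0.208, 0.2485]
eef_rot: [1.0, 0.016, 0.0, 0.0]
wrist_force: [1.3, 0.1, -0.1]
gripper_width: 0.0855
grip_force: 0.0
```

```bash
sed -i 's/s\["gripper_width"\].round(4)/round(s["gripper_width"],4)/' h.py
python3 -c "from h import *;st()"
```

```text
t 1.0833 lane [ 262.6 -198.8] z 0.2485 yaw err(tool y vs lane x) -0.13 zax [ 0. -0. -1.] F [ 1.33  0.11 -0.11] w 0.0855
```

{"op": "servo_tool", "data": {
  "plan": [
    {"hand":1,"dx":0.27,"dy":-0.9,"dz":0,"rx":0,"ry":0,"rz":0},
    {"hand":1,"dx":0.54,"dy":-1.8,"dz":0,"rx":0,"ry":0,"rz":0},
    {"hand":1,"dx":0.81,"dy":-2.7,"dz":0,"rx":0,"ry":0,"rz":0},
    {"hand":1,"dx":1.08,"dy":-3.6,"dz":0,"rx":0,"ry":0,"rz":0},
    {"hand":1,"dx":1.35,"dy":-4.5,"dz":0.3,"rx":0,"ry":0,"rz":0},
    {"hand":1,"dx":1.62,"dy":-5.4,"dz":0.6,"rx":0,"ry":0,"rz":0},
    {"hand":1,"dx":1.9,"dy":-6.3,"dz":0.9,"rx":0,"ry":0,"rz":0},
    {"hand":1,"dx":2.2,"dy":-7.2,"dz":1.2,"rx":0,"ry":0,"rz":0},
    {"hand":1,"dx":2.5,"dy":-8.1,"dz":1.5,"rx":0,"ry":0,"rz":0},
    {"hand":1,"dx":2.7,"dy":-9.0,"dz":1.8,"rx":0,"ry":0,"rz":0}
  ]
}}

```text
clock: 1.92
ee_pos: [0.4365, 0.1559, 0.1759]
eef_rot: [1.0, 0.017, 0.001, -0.0]
wrist_force: [1.1, -0.7, 0.9]
gripper_width: 0.0855
grip_force: 0.0
```

{"op": "servo_tool", "data": {
  "plan": [
    {"hand":1,"dx":0,"dy":0,"dz":0.8,"rx":0,"ry":0,"rz":0},
    {"hand":1,"dx":0,"dy":0,"dz":1.6,"rx":0,"ry":0,"rz":0},
    {"hand":1,"dx":0,"dy":0,"dz":2.0,"rx":0,"ry":0,"rz":0},
    {"hand":1,"dx":0,"dy":0,"dz":2.0,"rx":0,"ry":0,"rz":0}
  ]
}}

```text
clock: 2.25
ee_pos: [0.4333, 0.1533, 0.0933]
eef_rot: [1.0, 0.017, -0.003, 0.001]
wrist_force: [-0.5, 0.1, -0.6]
gripper_width: 0.0851
grip_force: 0.0
```

```bash
python3 - <<'E'
from h import *
st(); im=optics.read_camera("scene"); cv2.imwrite("pics/s1.png",cv2.resize(im[100:300,150:400,::-1],None,fx=3,fy=3,interpolation=cv2.INTER_CUBIC))
E
```

```text
t 2.25 lane [-95.5 -93.3] z 0.0933 yaw err(tool y vs lane x) 0.05 zax [-0.006 -0.002 -1.   ] F [-0.49  0.11 -0.62] w 0.0851
```

View pics/s1.png

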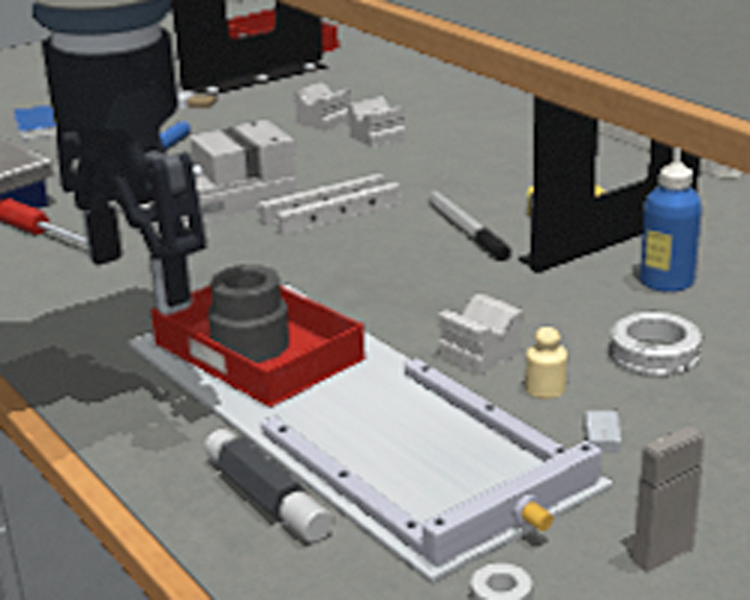

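```bash
python3 - <<'E'
from h import *
m=optics.camera_model("scene")
for z in (.05,.06,.07,.08,.09,.1): print(z,tolane(ray(m,[[207.7,202.5]],z)).round(1))
E
```

```text
0.05 [[-120.6  -57. ]]
0.06 [[-102.9  -65.7]]
0.07 [[-85.3 -74.5]]
0.08 [[-67.6 -83.2]]
0.09 [[-50.  -91.9]]
0.1 [[ -32.3 -100.7]]
```

{"op": "servo_tool", "data": {
  "plan": [
    {"hand":1,"dx":0,"dy":0,"dz":0.7,"rx":0,"ry":0,"rz":0},
    {"hand":1,"dx":0,"dy":0,"dz":1.3,"rx":0,"ry":0,"rz":0},
    {"hand":1,"dx":0,"dy":0,"dz":1.7,"rx":0,"ry":0,"rz":0},
    {"hand":1,"dx":0,"dy":0,"dz":1.7,"rx":0,"ry":0,"rz":0},
    {"hand":1,"dx":0,"dy":0,"dz":1.7,"rx":0,"ry":0,"rz":0}
  ]
}}

```text
clock: 2.72
ee_pos: [0.4363, 0.1536, 0.0291]
eef_rot: [1.0, 0.016, 0.0, -0.0]
wrist_force: [0.7, -0.6, 0.1]
gripper_width: 0.0854
grip_force: 0.0
```

```bash
python3 -c "from h import *;st()"
```

```text
t 2.7167 lane [-95.7 -90.4] z 0.0291 yaw err(tool y vs lane x) -0.02 zax [ 0.  0. -1.] F [ 0.74 -0.63  0.15] w 0.0854
```

{"op": "servo_tool", "data": {
  "plan": [
    {"hand":1,"dx":0,"dy":0,"dz":0.13,"rx":0,"ry":0,"rz":0},
    {"hand":1,"dx":0.13,"dy":0,"dz":0.13,"rx":0,"ry":0,"rz":0},
    {"hand":1,"dx":0.26,"dy":0,"dz":0.13,"rx":0,"ry":0,"rz":0},
    {"hand":1,"dx":0.38,"dy":0,"dz":0.13,"rx":0,"ry":0,"rz":0},
    {"hand":1,"dx":0.45,"dy":0,"dz":0.13,"rx":0,"ry":0,"rz":0},
    {"hand":1,"dx":0.5,"dy":0,"dz":0.13,"rx":0,"ry":0,"rz":0},
    {"hand":1,"dx":0.55,"dy":0,"dz":0.13,"rx":0,"ry":0,"rz":0},
    {"hand":1,"dx":0.6,"dy":0,"dz":0.13,"rx":0,"ry":0,"rz":0},
    {"hand":1,"dx":0.65,"dy":0,"dz":0.13,"rx":0,"ry":0,"rz":0},
    {"hand":1,"dx":0.7,"dy":0,"dz":0.13,"rx":0,"ry":0,"rz":0}
  ]
}}

```text
clock: 3.55
ee_pos: [0.4627, 0.1545, 0.0229]
eef_rot: [1.0, 0.017, -0.001, 0.0]
wrist_force: [-5.2, 1.8, 0.9]
gripper_width: 0.0853
grip_force: 1.8
```

{"op": "servo_tool", "data": {
  "plan": [
    {"hand":1,"dx":0.04,"dy":0,"dz":0,"rx":0,"ry":0,"rz":0},
    {"hand":1,"dx":0.08,"dy":0,"dz":0,"rx":0,"ry":0,"rz":0},
    {"hand":1,"dx":0.12,"dy":0,"dz":0,"rx":0,"ry":0,"rz":0},
    {"hand":1,"dx":0.12,"dy":0,"dz":0,"rx":0,"ry":0,"rz":0},
    {"hand":1,"dx":0.12,"dy":0,"dz":0,"rx":0,"ry":0,"rz":0}
  ]
}}

```text
clock: 3.97
ee_pos: [0.469, 0.1548, 0.0231]
eef_rot: [1.0, 0.017, 0.0, -0.0]
wrist_force: [-0.6, -0.4, -0.5]
gripper_width: 0.0853
grip_force: 0.4
```

```bash
python3 - <<'E'
from h import *
st(); im=optics.read_camera("scene"); cv2.imwrite("pics/s2.png",cv2.resize(im[100:300,150:400,::-1],None,fx=3,fy=3,interpolation=cv2.INTER_CUBIC))
E
```

```text
t 3.9667 lane [-95.8 -57.6] z 0.0231 yaw err(tool y vs lane x) -0.01 zax [ 0.001  0.    -1.   ] F [-0.6  -0.45 -0.5 ] w 0.0853
```

View pics/s2.png

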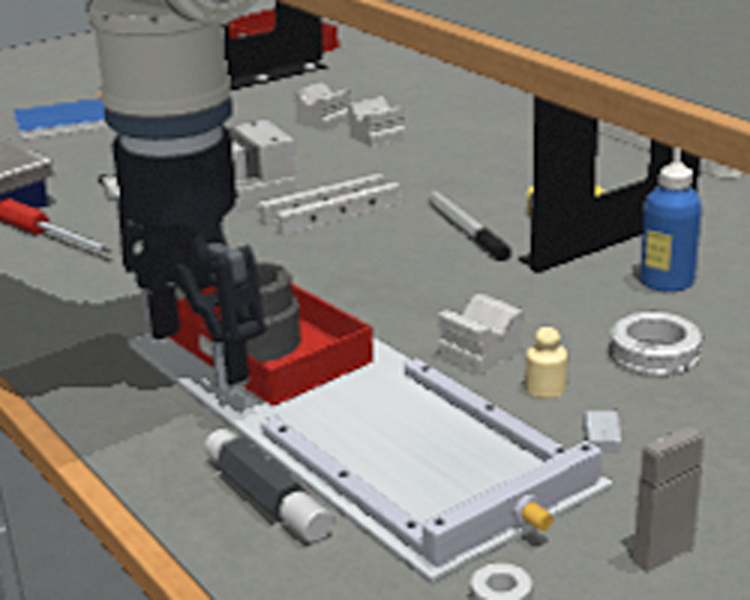

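{"op": "servo_tool", "data": {
  "plan": [
    {"hand":1,"dx":-0.1,"dy":0,"dz":0,"rx":0,"ry":0,"rz":0},
    {"hand":1,"dx":-0.5,"dy":0,"dz":0,"rx":0,"ry":0,"rz":0},
    {"hand":1,"dx":-1.0,"dy":0,"dz":-0.2,"rx":0,"ry":0,"rz":0},
    {"hand":1,"dx":-1.4,"dy":-0.3,"dz":-0.8,"rx":0,"ry":0,"rz":0},
    {"hand":1,"dx":-1.4,"dy":-1.0,"dz":-1.6,"rx":0,"ry":0,"rz":0},
    {"hand":1,"dx":-1.4,"dy":-1.8,"dz":-2.4,"rx":0,"ry":0,"rz":0},
    {"hand":1,"dx":-1.4,"dy":-2.6,"dz":-2.8,"rx":0,"ry":0,"rz":0},
    {"hand":1,"dx":-1.4,"dy":-3.2,"dz":-2.8,"rx":0,"ry":0,"rz":0},
    {"hand":1,"dx":-1.4,"dy":-3.2,"dz":-2.8,"rx":0,"ry":0,"rz":0}
  ]
}}

```text
clock: 4.77
ee_pos: [0.4101, 0.2856, 0.1376]
eef_rot: [1.0, 0.018, 0.003, -0.002]
wrist_force: [-0.3, -0.3, 0.3]
gripper_width: 0.0853
grip_force: 0.0
```

```bash
python3 - <<'E'
from h import *
st(); print(get_state()["joint_pos"].round(3)); im=optics.read_camera("top");m=optics.camera_model("top")
a,b,c=centre(tray_top(im,m));print(a,b);print(c)
cv2.imwrite("pics/t2.png",cv2.resize(im[100:320,60:380,::-1],None,fx=2.4,fy=2.4,interpolation=cv2.INTER_CUBIC))
E
```

```text
t 4.7667 lane [-228.5 -112.1] z 0.1376 yaw err(tool y vs lane x) 0.16 zax [ 0.006  0.005 -1.   ] F [-0.3  -0.33  0.27] w 0.0853
[5.840e-01 4.080e-01 1.983e+00 1.000e-03 7.420e-01 2.118e+00]
[-95.26514893   1.49876612] 2.679362051825884
[[-160.46938463   41.33219728]
 [ -34.54391819   47.51265297]
 [ -27.94445129  -38.52783056]
 [-158.10283415  -44.32195544]]
```

View pics/t2.png

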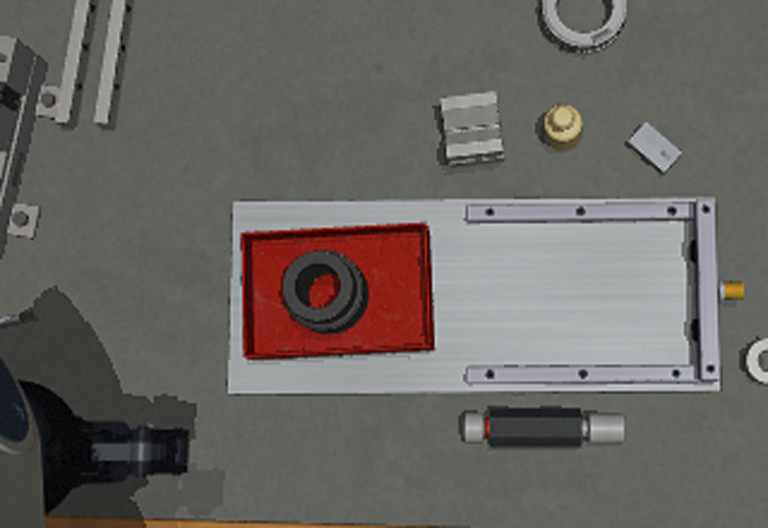

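{"op": "servo_tool", "data": {
  "plan": [
    {"hand":0.2,"dx":0.3,"dy":0.03,"dz":0,"rx":0,"ry":0,"rz":-1.1},
    {"hand":0.2,"dx":0.6,"dy":0.07,"dz":0,"rx":0,"ry":0,"rz":-2.2},
    {"hand":0.2,"dx":0.9,"dy":0.1,"dz":0,"rx":0,"ry":0,"rz":-3.3},
    {"hand":0.2,"dx":1.2,"dy":0.13,"dz":0,"rx":0,"ry":0,"rz":-4.4},
    {"hand":0.2,"dx":1.5,"dy":0.17,"dz":0,"rx":0,"ry":0,"rz":-5.5},
    {"hand":0.2,"dx":1.8,"dy":0.2,"dz":0,"rx":0,"ry":0,"rz":-6.6},
    {"hand":0.2,"dx":2.1,"dy":0.23,"dz":0,"rx":0,"ry":0,"rz":-7.7},
    {"hand":0.2,"dx":2.4,"dy":0.27,"dz":0,"rx":0,"ry":0,"rz":-8.8},
    {"hand":0.2,"dx":2.7,"dy":0.3,"dz":0,"rx":0,"ry":0,"rz":-9.9},
    {"hand":0.2,"dx":2.84,"dy":0.34,"dz":0,"rx":0,"ry":0,"rz":-11.0}
  ]
}}

```text
clock: 5.65
ee_pos: [0.5232, 0.2697, 0.1345]
eef_rot: [0.828, 0.56, -0.0, 0.0]
wrist_force: [-0.0, -0.6, -0.2]
gripper_width: 0.0512
grip_force: 0.0
```

{"op": "servo_tool", "data": {
  "plan": [
    {"hand":0.2,"dx":0,"dy":0,"dz":0.3,"rx":0,"ry":0,"rz":-1.1},
    {"hand":0.2,"dx":0,"dy":0,"dz":0.7,"rx":0,"ry":0,"rz":-2.2},
    {"hand":0.2,"dx":0,"dy":0,"dz":1.0,"rx":0,"ry":0,"rz":-3.3},
    {"hand":0.2,"dx":0,"dy":0,"dz":1.2,"rx":0,"ry":0,"rz":-4.0},
    {"hand":0.2,"dx":0,"dy":0,"dz":1.2,"rx":0,"ry":0,"rz":-4.0},
    {"hand":0.2,"dx":0,"dy":0,"dz":1.2,"rx":0,"ry":0,"rz":-4.0}
  ]
}}

```text
clock: 6.15
ee_pos: [0.5216, 0.2698, 0.0863]
eef_rot: [0.696, 0.718, -0.001, -0.0]
wrist_force: [0.1, 0.2, 0.4]
gripper_width: 0.0511
grip_force: 0.0
```

```bash
python3 - <<'E'
from h import *
st(); im=optics.read_camera("scene"); cv2.imwrite("pics/s3.png",cv2.resize(im[100:300,150:400,::-1],None,fx=3,fy=3,interpolation=cv2.INTER_CUBIC))
E
```

```text
t 6.15 lane [-209.    -1.2] z 0.0863 yaw err(tool y vs lane x) 89.81 zax [-0.002 -0.001 -1.   ] F [0.06 0.25 0.41] w 0.0511
```

View pics/s3.png

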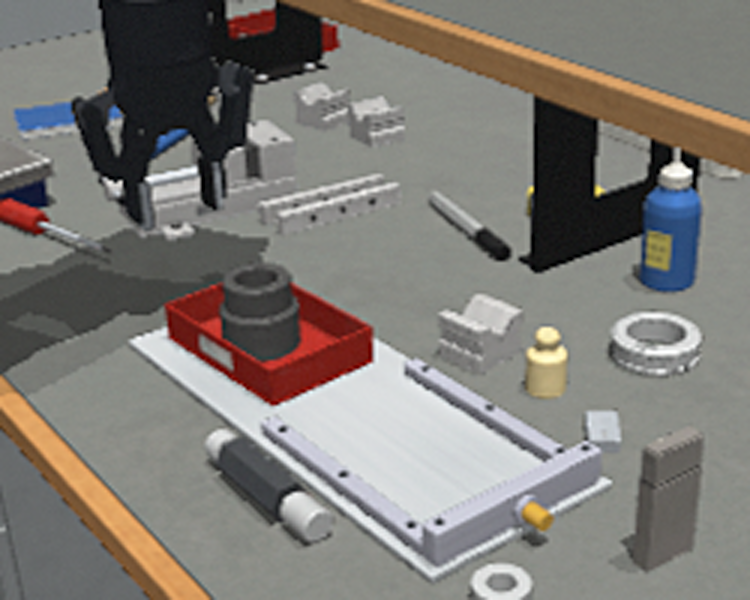

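```bash
python3 - <<'E'
from h import *
m=optics.camera_model("scene")
for z in (.06,.07,.075,.08): print(z,tolane(ray(m,[[200,175.5],[220.5,169.5]],z)).round(1).tolist())
E
```

```text
0.06 [[-232.5, -12.4], [-231.2, 41.2]]
0.07 [[-211.6, -22.5], [-210.4, 29.8]]
0.075 [[-201.2, -27.5], [-199.9, 24.1]]
0.08 [[-190.7, -32.6], [-189.5, 18.4]]
```

{"op": "servo_tool", "data": {
  "plan": [
    {"hand":0.2,"dx":0,"dy":0,"dz":0.7,"rx":0,"ry":0,"rz":-0.03},
    {"hand":0.2,"dx":0,"dy":0,"dz":1.2,"rx":0,"ry":0,"rz":-0.03},
    {"hand":0.2,"dx":0,"dy":0,"dz":1.37,"rx":0,"ry":0,"rz":-0.03},
    {"hand":0.2,"dx":-0.2,"dy":0,"dz":1.37,"rx":0,"ry":0,"rz":-0.03},
    {"hand":0.2,"dx":-0.4,"dy":0,"dz":1.37,"rx":0,"ry":0,"rz":-0.03},
    {"hand":0.2,"dx":-0.6,"dy":0,"dz":1.37,"rx":0,"ry":0,"rz":-0.03},
    {"hand":0.2,"dx":-0.72,"dy":0,"dz":1.37,"rx":0,"ry":0,"rz":-0.03},
    {"hand":0.2,"dx":-0.72,"dy":0,"dz":1.37,"rx":0,"ry":0,"rz":-0.03}
  ]
}}

```text
clock: 6.87
ee_pos: [0.5238, 0.241, 0.0334]
eef_rot: [0.695, 0.719, 0.001, 0.0]
wrist_force: [-0.1, -0.3, 0.1]
gripper_width: 0.0512
grip_force: 0.0
```

```bash
python3 - <<'E'
from h import *
st(); 
E
```

```text
t 6.8667 lane [-180.1   -0. ] z 0.0334 yaw err(tool y vs lane x) 90.09 zax [ 0.001  0.    -1.   ] F [-0.08 -0.34  0.1 ] w 0.0512
```

{"op": "servo_tool", "data": {
  "plan": [
    {"hand":0.2,"dx":-0.1,"dy":0,"dz":0.06,"rx":0,"ry":0,"rz":0},
    {"hand":0.2,"dx":-0.2,"dy":0,"dz":0.06,"rx":0,"ry":0,"rz":0},
    {"hand":0.2,"dx":-0.28,"dy":0,"dz":0.06,"rx":0,"ry":0,"rz":0},
    {"hand":0.2,"dx":-0.36,"dy":0,"dz":0.06,"rx":0,"ry":0,"rz":0},
    {"hand":0.2,"dx":-0.44,"dy":0,"dz":0.06,"rx":0,"ry":0,"rz":0},
    {"hand":0.2,"dx":-0.52,"dy":0,"dz":0.06,"rx":0,"ry":0,"rz":0},
    {"hand":0.2,"dx":-0.6,"dy":0,"dz":0.06,"rx":0,"ry":0,"rz":0},
    {"hand":0.2,"dx":-0.68,"dy":0,"dz":0.06,"rx":0,"ry":0,"rz":0},
    {"hand":0.2,"dx":-0.72,"dy":0,"dz":0.06,"rx":0,"ry":0,"rz":0},
    {"hand":0.2,"dx":-0.72,"dy":0,"dz":0.06,"rx":0,"ry":0,"rz":0}
  ]
}}

```text
clock: 7.7
ee_pos: [0.5243, 0.2131, 0.03]
eef_rot: [0.694, 0.72, -0.0, 0.0]
wrist_force: [0.6, 2.1, 1.6]
gripper_width: 0.0516
grip_force: 1.0
```

```bash
python3 - <<'E'
from h import *
st(); im=optics.read_camera("top");m=optics.camera_model("top")
for n,z,(p,d) in tray_top(im,m): print(n,z,tolane(p),np.degrees(np.arctan2(d@ey,d@ex)))
cv2.imwrite("pics/t3.png",cv2.resize(im[140:300,110:380,::-1],None,fx=2.8,fy=2.8,interpolation=cv2.INTER_CUBIC))
E
```

```text
t 7.7 lane [-152.2   -0.4] z 0.03 yaw err(tool y vs lane x) 90.17 zax [ 0. -0. -1.] F [0.61 2.12 1.61] w 0.0516
[ 0. -1.] 0.034 [-87.98388187  40.98174725] -0.48390676520802356
[ 1. -0.] 0.006 [-10.94007586   3.09612   ] 90.10894063277472
[0. 1.] 0.006 [-76.86472079 -44.55418959] 0.202561397310458
[-1. -0.] 0.034 [-134.13896817   -5.58236189] 91.33690709010205
```

View pics/t3.png

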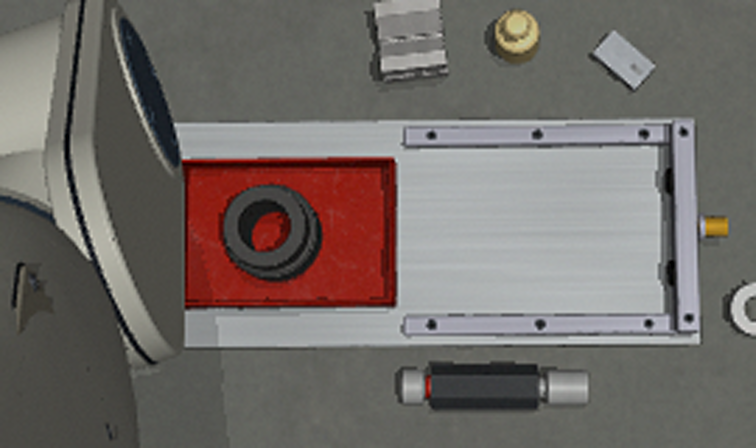

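{"op": "servo_tool", "data": {
  "plan": [
    {"hand":0.2,"dx":-0.06,"dy":0.005,"dz":0,"rx":0,"ry":0,"rz":0},
    {"hand":0.2,"dx":-0.15,"dy":0.01,"dz":0,"rx":0,"ry":0,"rz":0},
    {"hand":0.2,"dx":-0.25,"dy":0.015,"dz":0,"rx":0,"ry":0,"rz":0},
    {"hand":0.2,"dx":-0.35,"dy":0.02,"dz":0,"rx":0,"ry":0,"rz":0},
    {"hand":0.2,"dx":-0.45,"dy":0.025,"dz":0,"rx":0,"ry":0,"rz":0},
    {"hand":0.2,"dx":-0.55,"dy":0.03,"dz":0,"rx":0,"ry":0,"rz":0},
    {"hand":0.2,"dx":-0.65,"dy":0.035,"dz":0,"rx":0,"ry":0,"rz":0},
    {"hand":0.2,"dx":-0.75,"dy":0.04,"dz":0,"rx":0,"ry":0,"rz":0},
    {"hand":0.2,"dx":-0.85,"dy":0.045,"dz":0,"rx":0,"ry":0,"rz":0},
    {"hand":0.2,"dx":-0.95,"dy":0.05,"dz":0,"rx":0,"ry":0,"rz":0}
  ]
}}

```text
clock: 8.58
ee_pos: [0.5276, 0.1751, 0.0299]
eef_rot: [0.694, 0.72, -0.0, -0.0]
wrist_force: [-0.9, 4.7, 2.0]
gripper_width: 0.051
grip_force: 2.4
```

```bash
cat > chk.py <<'E'
from h import *
st(); im=optics.read_camera("top");m=optics.camera_model("top")
for n,z,(p,d) in tray_top(im,m): print(n,z,tolane(p).round(1),np.degrees(np.arctan2(d@ey,d@ex)).round(2))
E
python3 chk.py
```

```text
t 8.5833 lane [-114.2    1.6] z 0.0299 yaw err(tool y vs lane x) 90.18 zax [-0. -0. -1.] F [-0.9   4.71  2.05] w 0.051
[-0.02 -1.  ] 0.034 [-29.4  43.9] -0.49
[ 1.   -0.02] 0.006 [27.3 -1.4] 90.73
[0.02 1.  ] 0.006 [-29.6 -42.4] 1.38
[-1.    0.02] 0.034 [-83.2  -1.1] 92.9
```

{"op": "servo_tool", "data": {
  "plan": [
    {"hand":0.2,"dx":-0.1,"dy":0,"dz":0,"rx":0,"ry":0,"rz":0.02},
    {"hand":0.2,"dx":-0.2,"dy":0,"dz":0,"rx":0,"ry":0,"rz":0.04},
    {"hand":0.2,"dx":-0.3,"dy":0,"dz":0,"rx":0,"ry":0,"rz":0.04},
    {"hand":0.2,"dx":-0.4,"dy":0,"dz":0,"rx":0,"ry":0,"rz":0.04},
    {"hand":0.2,"dx":-0.5,"dy":0,"dz":0,"rx":0,"ry":0,"rz":0.04},
    {"hand":0.2,"dx":-0.6,"dy":0,"dz":0,"rx":0,"ry":0,"rz":0.04},
    {"hand":0.2,"dx":-0.7,"dy":0,"dz":0,"rx":0,"ry":0,"rz":0.04},
    {"hand":0.2,"dx":-0.8,"dy":0,"dz":0,"rx":0,"ry":0,"rz":0.04},
    {"hand":0.2,"dx":-0.9,"dy":0,"dz":0,"rx":0,"ry":0,"rz":0.04},
    {"hand":0.2,"dx":-1.0,"dy":0,"dz":0,"rx":0,"ry":0,"rz":0.04}
  ]
}}

```text
clock: 9.47
ee_pos: [0.529, 0.1351, 0.0299]
eef_rot: [0.696, 0.718, -0.0, -0.0]
wrist_force: [-0.2, 3.1, 0.4]
gripper_width: 0.0514
grip_force: 1.8
```

```bash
python3 chk.py
```

```text
t 9.4667 lane [-74.1   1.7] z 0.0299 yaw err(tool y vs lane x) 89.94 zax [-0. -0. -1.] F [-0.19  3.12  0.4 ] w 0.0514
[ 0. -1.] 0.034 [15.1 43.5] -0.49
[ 1. -0.] 0.034 [67.5 -4.4] 89.36
[0. 1.] 0.006 [ 18.8 -42.9] 0.69
[-1. -0.] 0.034 [-29.   -1.4] 94.17
```

{"op": "servo_tool", "data": {
  "plan": [
    {"hand":0.2,"dx":-0.1,"dy":0,"dz":0,"rx":0,"ry":0,"rz":0},
    {"hand":0.2,"dx":-0.2,"dy":0,"dz":0,"rx":0,"ry":0,"rz":0},
    {"hand":0.2,"dx":-0.3,"dy":0,"dz":0,"rx":0,"ry":0,"rz":0},
    {"hand":0.2,"dx":-0.4,"dy":0,"dz":0,"rx":0,"ry":0,"rz":0},
    {"hand":0.2,"dx":-0.5,"dy":0,"dz":0,"rx":0,"ry":0,"rz":0},
    {"hand":0.2,"dx":-0.6,"dy":0,"dz":0,"rx":0,"ry":0,"rz":0},
    {"hand":0.2,"dx":-0.7,"dy":0,"dz":0,"rx":0,"ry":0,"rz":0},
    {"hand":0.2,"dx":-0.8,"dy":0,"dz":0,"rx":0,"ry":0,"rz":0},
    {"hand":0.2,"dx":-0.9,"dy":0,"dz":0,"rx":0,"ry":0,"rz":0},
    {"hand":0.2,"dx":-1.0,"dy":0,"dz":0,"rx":0,"ry":0,"rz":0}
  ]
}}

```text
clock: 10.35
ee_pos: [0.5303, 0.0952, 0.0298]
eef_rot: [0.696, 0.718, -0.0, -0.0]
wrist_force: [0.3, 2.4, -1.3]
gripper_width: 0.0514
grip_force: 1.4
```

{"op": "servo_tool", "data": {
  "plan": [
    {"hand":0.2,"dx":-0.1,"dy":0,"dz":0,"rx":0,"ry":0,"rz":0},
    {"hand":0.2,"dx":-0.2,"dy":0,"dz":0,"rx":0,"ry":0,"rz":0},
    {"hand":0.2,"dx":-0.3,"dy":0,"dz":0,"rx":0,"ry":0,"rz":0},
    {"hand":0.2,"dx":-0.4,"dy":0,"dz":0,"rx":0,"ry":0,"rz":0},
    {"hand":0.2,"dx":-0.5,"dy":0,"dz":0,"rx":0,"ry":0,"rz":0},
    {"hand":0.2,"dx":-0.6,"dy":0,"dz":0,"rx":0,"ry":0,"rz":0},
    {"hand":0.2,"dx":-0.7,"dy":0,"dz":0,"rx":0,"ry":0,"rz":0},
    {"hand":0.2,"dx":-0.77,"dy":0,"dz":0,"rx":0,"ry":0,"rz":0},
    {"hand":0.2,"dx":-0.8,"dy":0,"dz":0,"rx":0,"ry":0,"rz":0},
    {"hand":0.2,"dx":-0.8,"dy":0,"dz":0,"rx":0,"ry":0,"rz":0}
  ]
}}

```text
clock: 11.18
ee_pos: [0.5315, 0.0632, 0.03]
eef_rot: [0.696, 0.718, -0.0, 0.0]
wrist_force: [-0.2, -0.0, 0.7]
gripper_width: 0.0514
grip_force: 0.0
```

```bash
python3 chk.py
```

```text
t 11.1833 lane [-2.1  1.8] z 0.03 yaw err(tool y vs lane x) 89.93 zax [ 0. -0. -1.] F [-0.18 -0.04  0.73] w 0.0514Traceback (most recent call last):
  File "chk.py", line 3, in <module>
    for n,z,(p,d) in tray_top(im,m): print(n,z,tolane(p).round(1),np.degrees(np.arctan2(d@ey,d@ex)).round(2))
                     ~~~~~~~~^^^^^^
  File "h.py", line 41, in tray_top
    out.append((np.round(n,2),z,fitl(q,z,m)))
                                ~~~~^^^^^^^
  File "h.py", line 15, in fitl
    p=ray(m,pts,z)[:,:2]; v=cv2.fitLine(p.astype(np.float32),cv2.DIST_HUBER,0,1e-4,1e-4).ravel(); return v[2:],v[:2]
                            ~~~~~~~~~~~^^^^^^^^^^^^^^^^^^^^^^^^^^^^^^^^^^^^^^^^^^^^^^^^^
cv2.error: OpenCV(4.12.0) /io/opencv/modules/imgproc/src/linefit.cpp:50: error: (-215:Assertion failed) count > 0 in function 'fitLine2D_wods'
```

{"op": "servo_tool", "data": {
  "plan": [
    {"hand":0.2,"dx":-0.03,"dy":0,"dz":0,"rx":0,"ry":0,"rz":0},
    {"hand":0.2,"dx":-0.06,"dy":0,"dz":0,"rx":0,"ry":0,"rz":0},
    {"hand":0.2,"dx":-0.09,"dy":0,"dz":0,"rx":0,"ry":0,"rz":0},
    {"hand":0.2,"dx":-0.12,"dy":0,"dz":0,"rx":0,"ry":0,"rz":0},
    {"hand":0.2,"dx":-0.15,"dy":0,"dz":0,"rx":0,"ry":0,"rz":0},
    {"hand":0.2,"dx":-0.18,"dy":0,"dz":0,"rx":0,"ry":0,"rz":0},
    {"hand":0.2,"dx":-0.21,"dy":0,"dz":0,"rx":0,"ry":0,"rz":0},
    {"hand":0.2,"dx":-0.24,"dy":0,"dz":0,"rx":0,"ry":0,"rz":0},
    {"hand":0.2,"dx":-0.27,"dy":0,"dz":0,"rx":0,"ry":0,"rz":0},
    {"hand":0.2,"dx":-0.3,"dy":0,"dz":0,"rx":0,"ry":0,"rz":0}
  ]
}}

```text
clock: 12.07
ee_pos: [0.532, 0.0516, 0.03]
eef_rot: [0.696, 0.718, 0.0, 0.0]
wrist_force: [0.5, 4.5, 3.0]
gripper_width: 0.0511
grip_force: 2.5
```

```bash
python3 - <<'E'
from h import *
st(); im=optics.read_camera("top");m=optics.camera_model("top")
h=cv2.cvtColor(im,cv2.COLOR_RGB2HSV)
r=((h[...,0]<8)|(h[...,0]>172))&(h[...,1]>120)&(h[...,2]>50)
for v in (200,210,220,230,240,250):
    u=np.nonzero(r[v,250:365])[0]
    if len(u): print(v,250+u.max(),tolane(ray(m,[[250+u.max()+.5,v]],.034)).round(1))
cv2.imwrite("pics/t4.png",cv2.resize(im[160:290,230:400,::-1],None,fx=4.4,fy=4.4,interpolation=cv2.INTER_CUBIC))
E
```

```text
t 12.0667 lane [9.5 1.9] z 0.03 yaw err(tool y vs lane x) 89.94 zax [ 0.  0. -1.] F [0.49 4.46 2.97] w 0.0511
200 346 [[151.5  33. ]]
210 346 [[151.1  16.1]]
220 346 [[150.7  -0.7]]
230 347 [[151.9 -17.5]]
240 347 [[151.5 -34.1]]
```

View pics/t4.png

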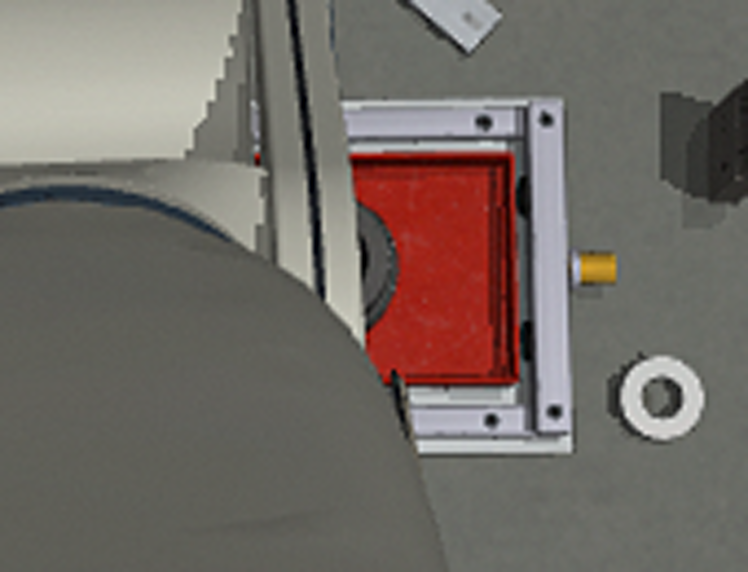

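{"op": "servo_tool", "data": {
  "plan": [
    {"hand":0.2,"dx":-0.015,"dy":0,"dz":0,"rx":0,"ry":0,"rz":0},
    {"hand":0.2,"dx":-0.03,"dy":0,"dz":0,"rx":0,"ry":0,"rz":0},
    {"hand":0.2,"dx":-0.045,"dy":0,"dz":0,"rx":0,"ry":0,"rz":0},
    {"hand":0.2,"dx":-0.06,"dy":0,"dz":0,"rx":0,"ry":0,"rz":0}
  ]
}}

```text
clock: 12.45
ee_pos: [0.532, 0.0493, 0.03]
eef_rot: [0.696, 0.718, 0.0, 0.0]
wrist_force: [0.4, 4.9, 3.2]
gripper_width: 0.0513
grip_force: 2.6
```

{"op": "servo_tool", "data": {
  "plan": [
    {"hand":0.2,"dx":-0.015,"dy":0,"dz":0,"rx":0,"ry":0,"rz":0},
    {"hand":0.2,"dx":-0.03,"dy":0,"dz":0,"rx":0,"ry":0,"rz":0}
  ]
}}

```text
clock: 12.62
ee_pos: [0.5321, 0.0484, 0.0301]
eef_rot: [0.696, 0.718, 0.0, -0.0]
wrist_force: [-0.7, 12.8, 3.4]
gripper_width: 0.0512
grip_force: 6.3
```

{"op": "servo_tool", "data": {
  "plan": [
    {"hand":0.2,"dx":0,"dy":0,"dz":0,"rx":0,"ry":0,"rz":0},
    {"hand":0.2,"dx":0,"dy":0,"dz":0,"rx":0,"ry":0,"rz":0},
    {"hand":0.2,"dx":0.1,"dy":0,"dz":0,"rx":0,"ry":0,"rz":0},
    {"hand":0.2,"dx":0.3,"dy":0,"dz":0,"rx":0,"ry":0,"rz":0},
    {"hand":0.2,"dx":0.7,"dy":0,"dz":0,"rx":0,"ry":0,"rz":0},
    {"hand":0.2,"dx":1.2,"dy":0,"dz":-0.3,"rx":0,"ry":0,"rz":0},
    {"hand":0.2,"dx":2.0,"dy":0,"dz":-0.8,"rx":0,"ry":0,"rz":0},
    {"hand":0.2,"dx":2.8,"dy":0,"dz":-1.5,"rx":0,"ry":0,"rz":0},
    {"hand":0.2,"dx":3.6,"dy":0,"dz":-2.2,"rx":0,"ry":0,"rz":0},
    {"hand":0.2,"dx":4.4,"dy":0,"dz":-2.8,"rx":0,"ry":0,"rz":0}
  ]
}}

```text
clock: 13.45
ee_pos: [0.5256, 0.2251, 0.143]
eef_rot: [0.696, 0.718, -0.001, 0.0]
wrist_force: [0.1, -0.6, 0.4]
gripper_width: 0.0515
grip_force: 0.0
```

{"op": "servo_tool", "data": {
  "plan": [
    {"hand":0.2,"dx":0.8,"dy":0,"dz":-0.4,"rx":0,"ry":0,"rz":0},
    {"hand":0.2,"dx":1.6,"dy":0,"dz":-0.8,"rx":0,"ry":0,"rz":0},
    {"hand":0.2,"dx":2.0,"dy":0,"dz":-1.0,"rx":0,"ry":0,"rz":0},
    {"hand":0.2,"dx":2.0,"dy":0,"dz":-1.0,"rx":0,"ry":0,"rz":0},
    {"hand":0.2,"dx":2.0,"dy":0,"dz":-1.0,"rx":0,"ry":0,"rz":0}
  ]
}}

```text
clock: 13.87
ee_pos: [0.5232, 0.3041, 0.1815]
eef_rot: [0.695, 0.719, -0.0, 0.0]
wrist_force: [0.3, 0.5, -0.3]
gripper_width: 0.0513
grip_force: 0.0
```

```bash
python3 chk.py; python3 - <<'E'
from h import *
im=optics.read_camera("top"); m=optics.camera_model("top")
try: print(centre(tray_top(im,m)))
except Exception as e: print(e)
cv2.imwrite("pics/t5.png",cv2.resize(im[140:300,140:400,::-1],None,fx=3,fy=3,interpolation=cv2.INTER_CUBIC))
E
```

```text
t 13.8667 lane [-243.2    1.5] z 0.1815 yaw err(tool y vs lane x) 90.05 zax [-0.    -0.001 -1.   ] F [ 0.28  0.51 -0.26] w 0.0513
[-1. -0.] 0.034 [24.2  3.4] 89.78
[ 0. -1.] 0.034 [97.8 42.8] -0.49
[ 1. -0.] 0.034 [154.9  -5.4] 90.73
[0. 1.] 0.006 [ 82.5 -42.2] -0.94
(array([89.50686053,  0.32208472]), np.float64(-0.6922105693794854), array([[ 24.36931771,  43.43927376],
       [154.26088156,  42.33791165],
       [155.35022937, -43.2742153 ],
       [ 24.04700775, -41.21469068]]))
```

View pics/t5.png

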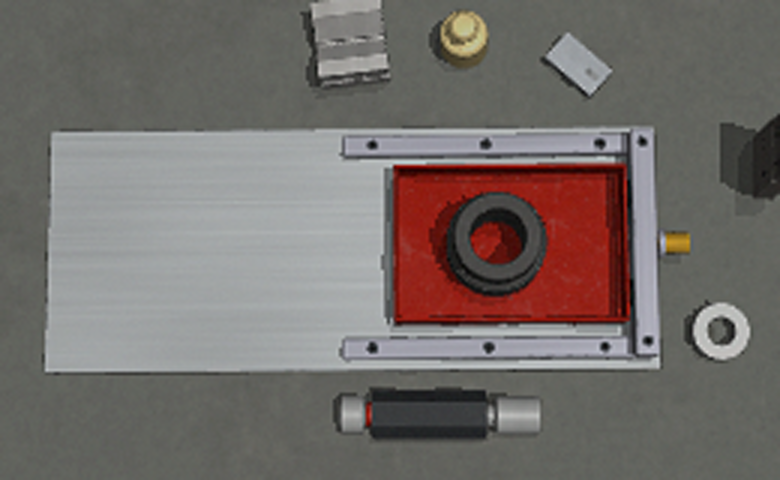

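The picture shows the tray (corners about (394,166) to (628,322)) flush on the buffers between the rails, with the ring upright at (495,243). The bystanders are where they were and the robot is clear. It measures x = 89.5 mm, y = 0.3 mm and yaw about 0.7°, all within tolerance.

```bash
python3 -c "from rig import order;print(order.close_job())"
```

```text
the job is handed in; nothing more can be done
None
```

I handed the job in with the tray against the end stop's buffers (measured x 89.5 mm, y 0.3 mm, about 0.7° off square), the setting master still standing in it, and the robot clear at about 14 s; the hand-in returned no verdict.

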